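# Hang up the caddy and draw the long spoon out from under the cover

### The arm

A 6-joint arm with a two-finger parallel gripper is mounted at the origin on the work surface. World frame = base frame: x ahead of the robot, y to its left, z up, the work surface at z = 0. Lengths are in m, angles in degrees, forces in N, time in s.
With the tool pointing down it reaches from about 0.25 to 0.725 m from the base axis. Payload 9.7 kg.
Tool frame: the origin (TCP) lies midway between the tips of the shut fingers; the grasp point (between the pads) lies 19 mm behind it; z points along the fingers, y is the line along which they close (so a half turn about z gives the same grasp; the last joint's range is limited). The gripper opens to 85 mm and grips with 20 to 120 N. Pads are 22 mm wide; open, the fingers measure 114 mm over their backs; the gripper's body (76 mm by 85 mm) begins 54 mm behind the grasp point. The pads swing forward as they close: fully open they stand 13 mm farther back than shut.
Start: joints at [-68.297, 4.979, 10.078, 95.1, 0, 90], TCP at [0.203, -0.511, 0.231] pointing down, gripper open.
Joint ranges: [-179.16, 179.16], [-48.56, 103.87], [-65.8, 70.77], [-126.05, 130.52], [-82.76, 87.17], [-180, 180]. Speed limits (degrees/s): [127.2, 127.2, 147.25, 180, 180, 180].

### API

Orientations are given as [roll, pitch, yaw] about the fixed x, y, z axes, in that order (R = Rz(yaw) Ry(pitch) Rx(roll)).
In Python, from workcell import * gives the robot as it stands.
- The arm moves only by the tool servo_tool, never from a script. Its argument "moves" is a list of rows, each a list of 4 numbers: the shift along the world's x, y, z in cm, then the turn about the world's z in rad. A call has 1 to 20 rows; each row is the pose to reach, as a shift and turn from the pose commanded when the call began; what a row does not reach only later rows make up. A row lasts 1/12 s, in which the tool goes at most 41.7 mm and 7.16 degrees, less where a joint would pass 70% of its speed; a pose out of reach is approached as far as the arm can. A call with a gripper value outside its range is refused whole. "claw" is the closure, from 0 (fully open) to 1 (shut), set as the call begins (left out, the last holds). The fingers move at their own pace and stop on an object; "force" is the grip in N (left out, the last holds). Time passes only in rows, so rows that repeat a pose let the fingers close. It gives the time, the measured TCP pose, the force, the opening and the grip force at its end, in the units of the state.
- get_obs(): the state, without advancing time (a new reading comes with each control period).
- camera(name): name is "scene" or "top" or "wrist"; returns the picture (420x560x3 uint8, red, green, blue); there is no depth.
- get_calibration(name): a dict with "fx", "fy", "cx", "cy" (pixels), "rvec" (rotation vector, rad) and "tvec" (3), from world to camera coordinates, as OpenCV has them; the wrist camera has in their place "tool_from_camera" (4x4, takes a point from camera to tool coordinates, whose origin is the TCP and whose axes are the flange's). Camera axes: x right, y down, z forward; pixel columns grow to the right and rows downward; lengths in m; the calibration is good to about 2 mm. A picture is of the moment at which its call begins: read the wrist's pose just before it. get_calibration takes no time and is no camera call.
- job_done(): hands the job in; it is judged then, once.
The state is a dict: "time": time; "q": joint angles; "qd": joint speeds; "joint_efforts": joint torques, N m; "ee_pos": TCP position; "tcp_rot": TCP orientation; "wrist_force": force on the tool from outside, world axes, zero at the start; "torque": the same for the moment, N m; "opening": finger opening in m; "grasp_force": force on a finger pad.
Only numpy, scipy, OpenCV 4.12 (cv2) and the standard library are available. Lean on these libraries where they do the work, as an engineer would, in place of code of your own. Each camera call takes 0.05 s, during which the arm holds its last target. There are 200 camera calls.

### The job

Hang the small tin caddy that stands in the mouth of the stock box by its bail on the two-pronged hook stand, with its bar lying across both prongs, and let go of it. Then take the long wooden spoon by the handle, tilt it, draw it out through the mouth from under the fixed cover, and finish with the gripper still holding it in the air, still, the whole spoon at least 5 cm higher than the top of the cover and touching nothing else. Leave all the other things on the table where they are.

Things in the scene. Friction and masses are not known exactly. Their poses are not given: they have to be found in the camera images.
- box: Pale plywood stock box fixed to the table, outer 246 x 326 mm (own x, y). Origin: its underside, under the centre of its open mouth. Floor top 8 mm above the origin; inside x -115 to 115, y -75 to 235 mm. A fixed wooden cover closes it from y = 75 mm to its +y end; only the mouth, y -75 to 75 mm, is open. Walls 8 mm thick, 78 mm high, but cut down to 43 mm along the mouth's two sides (+x, -x).
- cover_edge (a point): Middle of the box cover's edge at the mouth, on the cover's underside, 78 mm above the table. The cover is 8 mm thick: its top is 86 mm above the table. Axes as the box.
- spoon: Long dark wooden spoon, 280 mm, 18 mm thick throughout, about 0.09 kg, flat on the box's floor, roughly along the box's y, about 50 mm to one side of its middle. Square shaft 18 mm wide; the bowl (last 70 mm, 48 mm wide) lies under the cover, about 140 mm of handle shows in the mouth. Origin: underside, 65 mm from the handle end; own y runs to the bowl, balance at about y = 90 mm.
- spoon_handle_end (a point): Underside of the spoon at the very end of its handle, at the spoon's y = -65 mm.
- spoon_bowl_end (a point): Underside of the spoon at the very end of its bowl, at the spoon's y = 215 mm.
- caddy: Round open tin caddy, about 0.16 kg, standing on the box's floor in the mouth beside the spoon. Pot 84 mm across the rim, 70 mm tall, with a tall stiff bail fixed upright: 8 mm round wire uprights at y = -50 and 50 mm joined by a level 8 mm bar along own y, centre line 150 mm above the base. Origin: centre of the base.
- caddy_bar (a point): Middle of the bail's bar, on its centre line, 150 mm above the caddy's base; the bar runs along y; axes as the caddy.
- stand: Two-pronged hook stand, fixed. Origin on the table under hook_seat. Base board x -60 to 110, y -55 to 55 mm, 12 mm thick; post and 90 mm wide crosspiece (216 mm high) with its front face at x = 84. Two 8 mm round steel prongs at y = -32 and 32 mm run level from it to x = -25, then rise to upturned tips at x = -40 mm, 228 mm above the table. The -x side is open.
- hook_seat (a point): Midway between the prongs, at x = 0 of the stand, level with the prongs' upper side (210 mm above the table); axes as the stand, the prongs point to -x. A bar hung on the prongs lies along y with its centre line 4 mm above this.
- cup: Bystander: white ceramic mug, 76 mm across, 85 mm tall, handle at its +y side. Origin: centre of its underside.
- jar: Bystander: amber glass jar with a steel cap, 60 mm across, 90 mm tall. Origin: centre of its underside.
- tape: Bystander: ring-shaped cardboard roll lying flat, 90 mm across, 30 mm tall. Origin: centre of its underside.
- figure: Bystander: turned dark wooden figure, 44 mm across, 100 mm tall. Origin: centre of its underside.
- carton: Bystander: small shut cardboard carton, 90 x 130 x 50 mm. Origin: centre of its underside.
- spatula: Bystander: short wooden spatula, 200 mm long, lying on the table outside the box. Own x along it.
- block: Bystander: small wooden block, 50 x 70 x 30 mm, lying on the box's cover. Origin: centre of its underside.

How it is judged:
By the outcome, as a careful person would: the job done as asked, in the order asked, and still so for the second after the job is handed in, while the arm keeps its last pose, push and grip.
It also fails if it takes over 64 s, if anything falls off the work surface, if the arm or the gripper's body presses on something with over 40 N, if the wrist force passes 120 N, or if a joint passes its speed limit or range.

## Working session

There is one attempt and no reset: what is moved stays moved. The work goes in short steps, Python scripts to look and compute and a tool call to move; the robot and the scene stay as the last step left them, time stands still between calls to the robot, and variables do not carry over. Pictures are saved under pics/ and viewed, at most 10 in all, crops included, and the job is handed in when it is done.

Besides the shell and the picture viewer there is one more tool, called after "Request:" as a command line: name --pt "numbers of a row" for each row, then --argument value for the rest. servo_tool: Moves the arm, as the interface text tells. Its arguments: {"type":"object","properties":{"moves":{"type":"array","items":{"type":"array","items":{"type":"number"}}},"claw":{"type":"number"},"force":{"type":"number"}},"required":["moves"]}

```bash
mkdir -p pics; ls
python3 - <<'E'
from workcell import *
import cv2,numpy as np
o=get_obs();print(o)
for n in ["scene","top"]:
    im=camera(n);cv2.imwrite(f"pics/{n}0.png",im[...,::-1]);c=get_calibration(n);print(n,c)
    R=cv2.Rodrigues(np.array(c['rvec'],float))[0];print(-R.T@np.array(c['tvec']))
print(get_calibration("wrist"))
E
```

```text
pics
{'time': 0.0, 'q': array([-6.82962689e+01,  5.01032384e+00,  1.00365995e+01,  9.50990481e+01,
       -4.23551767e-04,  8.99988482e+01]), 'qd': array([-0.01998428,  0.06490667, -0.03074244,  0.07942727,  0.06935759,
       -0.02416498]), 'joint_efforts': array([-4.85359778e-04, -5.20391929e+01,  4.64796388e+01,  1.64194970e-02,
       -1.49154562e-05, -1.67100279e-05]), 'ee_pos': array([ 0.20331307, -0.51081206,  0.23060973]), 'tcp_rot': array([-1.79927228e+02,  4.22088530e-04,  2.17048834e+01]), 'wrist_force': array([-0.12735358,  0.30129139,  0.3348834 ]), 'torque': array([-0.00412451, -0.03035435,  0.04595291]), 'grasp_force': 0.0, 'opening': 0.08516200419583833}
scene {'fx': 396.2582589031833, 'fy': 396.2582589031833, 'cx': 279.47407889664566, 'cy': 216.92294902232368, 'rvec': array([ 1.05299509,  2.49814044, -0.9071319 ]), 'tvec': array([ 0.4002226 , -0.15234552,  1.47326289])}
[1.05737796 0.44314443 1.0195419 ]
top {'fx': 426.5761140794641, 'fy': 426.5761140794641, 'cx': 274.6782213697846, 'cy': 208.82016409404665, 'rvec': array([ 2.16769716, -2.21271985,  0.04534715]), 'tvec': array([-0.03046111,  0.53772723,  1.23061117])}
[ 0.47270689 -0.05351454  1.25625104]
{'fx': 342.9465828894719, 'fy': 342.9465828894719, 'cx': 276.8445681260182, 'cy': 209.12512808598407, 'tool_from_camera': array([[ 3.32810843e-04, -9.55765035e-01, -2.94131073e-01,
         7.46830618e-02],
       [ 9.99999633e-01,  8.59810482e-05,  8.52113446e-04,
         3.35288596e-04],
       [-7.89130539e-04, -2.94131248e-01,  9.55764713e-01,
        -1.41609087e-01],
       [ 0.00000000e+00,  0.00000000e+00,  0.00000000e+00,
         1.00000000e+00]])}
```

View pics/top0.png

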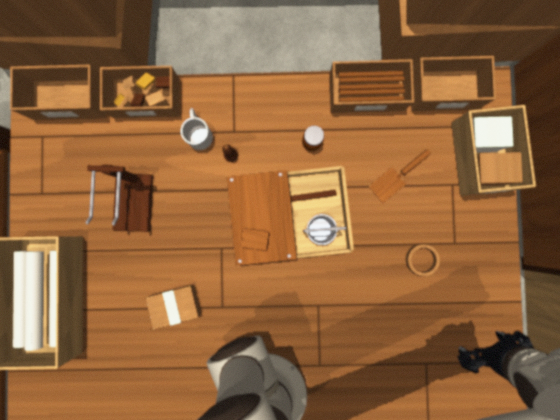

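View pics/scene0.png

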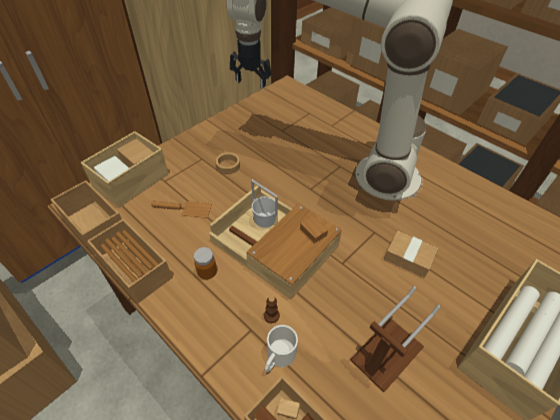

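The top view shows the box at the centre (mouth to the right, −y), with the caddy at about (320,230) and the spoon handle at (315,196). The stand is at the left, about (115,200), with its prongs pointing down the image (−x). The scene view agrees. I'll move the wrist camera over the mouth for a finer look, after rough numbers from the top view.

```bash
cat > h.py <<'E'
from workcell import *
import cv2,numpy as np
from scipy.spatial.transform import Rotation as Ro
def cam(n,o=None):
    c=get_calibration(n);K=np.array([[c['fx'],0,c['cx']],[0,c['fy'],c['cy']],[0,0,1]])
    if n=="wrist":
        o=o or get_obs();T=np.eye(4);T[:3,:3]=Ro.from_euler('xyz',o['tcp_rot'],degrees=True).as_matrix();T[:3,3]=o['ee_pos']
        W=np.linalg.inv(T@np.array(c['tool_from_camera']));return K,W[:3,:3],W[:3,3]
    return K,cv2.Rodrigues(np.array(c['rvec'],float))[0],np.array(c['tvec'],float)
def ray(C,u,v):
    K,R,t=C;return -R.T@t,R.T@np.linalg.solve(K,[u,v,1.])
def plane(C,u,v,z):
    p,d=ray(C,u,v);return p+d*(z-p[2])/d[2]
def proj(C,p):
    K,R,t=C;q=K@(R@np.array(p)+t);return q[:2]/q[2]
def two(C1,a,C2,b):
    P=[K@np.c_[R,t] for K,R,t in (C1,C2)]
    X=cv2.triangulatePoints(P[0],P[1],np.array(a,float),np.array(b,float))[:,0];return X[:3]/X[3]
E
python3 - <<'E'
from h import *
C=cam("top")
for n,u,v,z in [("bar",320,230.5,.158),("spoonend",336,195,.026),("spoon edge",292,198,.026),("cov",287,171,.086),("cov2",293,258,.086),("pr tip",90,222,.228),("pr tip2",117,228,.228),("xp",87,168,.216),("xp2",128,170,.216)]:
    print(n,plane(C,u,v,z).round(3))
im=cv2.imread("pics/top0.png");s=cv2.imread("pics/scene0.png")
a=cv2.resize(im[155:245,75:175],(400,360),interpolation=cv2.INTER_CUBIC)
b=cv2.resize(s[280:390,345:445],(400,440),interpolation=cv2.INTER_CUBIC)
f=np.zeros((440,800,3),np.uint8);f[:360,:400]=a;f[:,400:]=b
cv2.imwrite("pics/stand.png",f)
E
```

```text
bar [ 0.471 -0.158  0.158]
spoonend [ 0.573 -0.22   0.026]
spoon edge [ 0.567 -0.092  0.026]
cov [ 0.637 -0.078  0.086]
cov2 [ 0.398 -0.089  0.086]
pr tip [0.503 0.404 0.228]
pr tip2 [0.487 0.339 0.228]
xp [0.637 0.417 0.216]
xp2 [0.63  0.316 0.216]
```

View pics/stand.png

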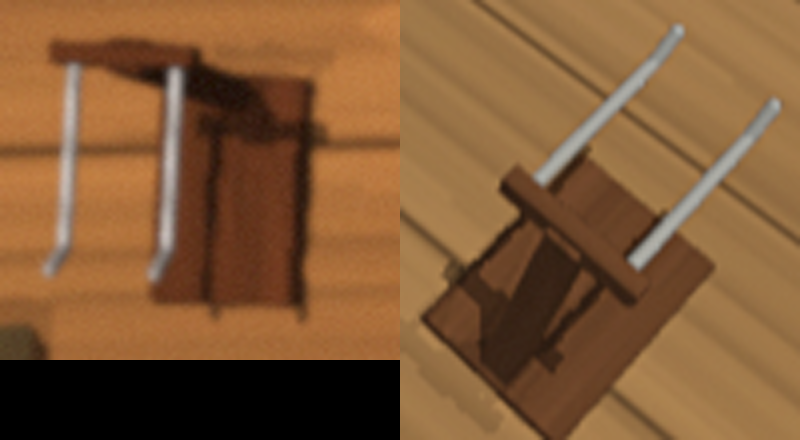

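Left half is the top view: prong roots at (75,65) and (176,67), bends at (66,245) and (167,248). Right half is the scene view: roots at (540,178) and (633,265), tips at (680,32) and (777,103). I'll compute the stand pose now and move the wrist camera over the box mouth, clear of the caddy.

Run:
```python
from h import *
C=cam("top");S=cam("scene")
t=lambda x,y:((x+.5)/4-.5+75,(y+.5)/4-.5+155)
s=lambda x,y:((x-400+.5)/4-.5+345,(y+.5)/4-.5+280)
L=[plane(C,*t(*p),.206) for p in [(75,65),(66,245)]]
Rr=[plane(C,*t(*p),.206) for p in [(176,67),(167,248)]]
print("top roots/bends",np.round(L,4),np.round(Rr,4))
print("scene roots",plane(S,*s(633,265),.206).round(4),plane(S,*s(540,178),.206).round(4))
print("scene xp corners top",plane(S,*s(512,168),.216).round(4),plane(S,*s(645,290),.216).round(4))
print("tips tri",two(C,t(50,272),S,s(777,103)).round(4),two(C,t(154,277),S,s(680,32)).round(4))
d=(L[0]-L[1]+Rr[0]-Rr[1]);print("stand yaw",np.degrees(np.arctan2(d[1],d[0])),"len",np.linalg.norm(d)/2)
print("yaw by cross", np.degrees(np.arctan2(*( (L[0]+L[1]-Rr[0]-Rr[1])[:2]*[-1,1]))))
```

```text
top roots/bends [[0.631  0.4058 0.206 ]
 [0.519  0.4112 0.206 ]] [[0.6283 0.3427 0.206 ]
 [0.5159 0.3484 0.206 ]]
scene roots [0.6268 0.4078 0.206 ] [0.6203 0.3441 0.206 ]
scene xp corners top [0.6316 0.331  0.216 ] [0.6391 0.42   0.216 ]
tips tri [0.5013 0.4142 0.2237] [0.4973 0.3514 0.2208]
stand yaw -2.843317988124358 len 0.1123358451667687
yaw by cross -2.629574394014242
```

Request:
servo_tool --pt "3 4 2 0" --pt "7 8 4 0" --pt "10 12 8 0" --pt "13 16 12 0" --pt "16 20 14 0.1" --pt "17 23 14 0.15" --pt "17 24 14 0.2" --pt "17 24 14 0.2" --pt "17 24 14 0.2" --pt "17 24 14 0.2" --claw 0

```text
time: 0.93
ee_pos: [0.3743, -0.2697, 0.3719]
tcp_rot: [179.9, -0.0, 33.4]
wrist_force: [-0.3, -0.3, -0.1]
opening: 0.0852
grasp_force: 0.0
```

Run:
```python
from h import *
import pickle
o=get_obs();im=camera("wrist");pickle.dump(o,open("o1.pkl","wb"))
cv2.imwrite("pics/w1.png",im[...,::-1])
C=cam("wrist",o)
for p in [(.471,-.158,.158),(.573,-.22,.026),(.52,-.085,.086)]: print(proj(C,p))
```

```text
[232.98778725  27.78028748]
[329.92937235   4.89440319]
[206.30034405 -42.63237102]
```

View pics/w1.png

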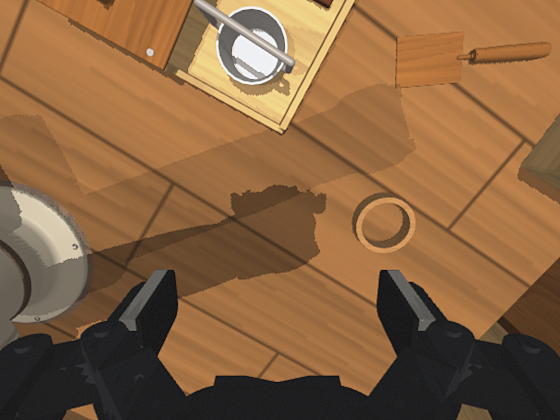

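The wrist picture shows the caddy's bail bar running from (197,3) to (292,66), and the box's near corner at (283,130). I'll turn to yaw ≈ 90° and look along +y at the mouth.

Request:
servo_tool --pt "2 -1 0 0.12" --pt "4 -2 0 0.24" --pt "6 -3 0 0.36" --pt "8 -4 0 0.48" --pt "10 -4 0 0.6" --pt "12 -4 0 0.72" --pt "13 -4 0 0.84" --pt "13 -4 0 0.96" --pt "13 -4 0 0.99" --pt "13 -4 0 0.99" --pt "13 -4 0 0.99"

```text
time: 1.9
ee_pos: [0.5028, -0.3122, 0.3704]
tcp_rot: [-179.9, -0.0, 89.7]
wrist_force: [-0.7, 0.0, 0.1]
opening: 0.0853
grasp_force: 0.0
```

Run:
```python
from h import *
import pickle
o=get_obs();im=camera("wrist");pickle.dump(o,open("o2.pkl","wb"));print(o['q'],o['ee_pos'],o['tcp_rot'])
cv2.imwrite("pics/w2.png",im[...,::-1])
```

```text
[-3.18360543e+01  1.82332376e+01  4.18219366e+01  1.13670385e+02
 -5.19074801e-03  5.84739157e+01] [ 0.50278645 -0.31220939  0.37039836] [-1.79927657e+02 -3.82877461e-02  8.96900096e+01]
```

View pics/w2.png

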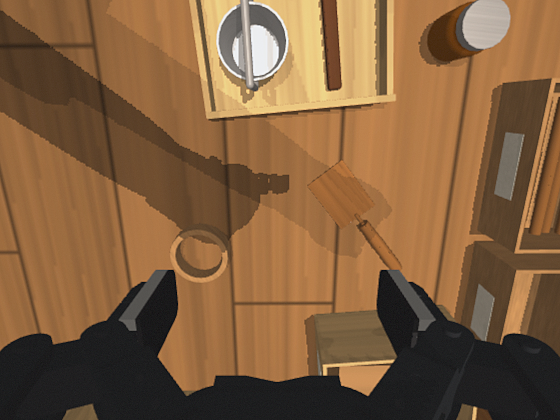

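The view is aimed too far to −y: the mouth lies at the top (200–395, 0–115), because the camera leans back toward the tool. I'll shift +y 13 cm.

Request:
servo_tool --pt "0 4 0 0" --pt "0 8 0 0" --pt "0 12 0 0" --pt "0 14 0 0" --pt "0 14 0 0" --pt "0 14 0 0" --pt "0 14 0 0"

```text
time: 2.53
ee_pos: [0.5033, -0.1716, 0.3713]
tcp_rot: [180.0, 0.0, 89.8]
wrist_force: [0.2, -1.0, 0.0]
opening: 0.085
grasp_force: 0.0
```

Run:
```python
from h import *
import pickle
o=get_obs();im=camera("wrist");pickle.dump(o,open("o3.pkl","wb"));print(o['ee_pos'],o['tcp_rot'])
cv2.imwrite("pics/w3.png",im[...,::-1])
```

```text
[ 0.50325247 -0.17160595  0.37126959] [1.79994119e+02 1.77854262e-02 8.98304983e+01]
```

View pics/w3.png

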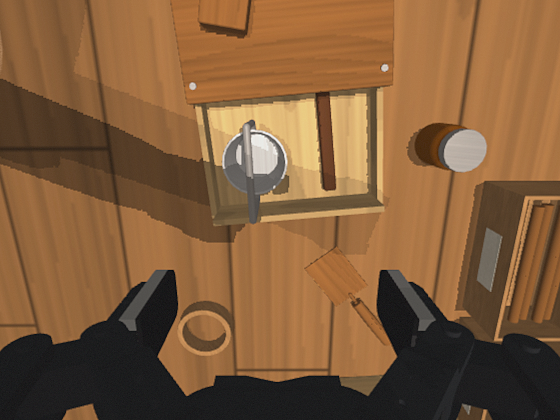

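The mouth is now fully in view. The bar runs from about (249,126) to (252,217), the spoon handle from (324,94) to (329,189), and the cover edge from (188,104) to (391,86).

Run:
```python
from h import *
import pickle
o=pickle.load(open("o3.pkl","rb"));C=cam("wrist",o);im=cv2.imread("pics/w3.png")
g=im.astype(int)
sat=g.max(2)-g.min(2)
for v in range(120,226,8):
    c=np.where(sat[v,225:275]<22)[0]+225; print(v,c.min() if len(c) else 0,c.max() if len(c) else 0, ["%d"%x for x in g[v,238:264:2].mean(1)])
# spoon: dark red-brown
hsv=cv2.cvtColor(im,cv2.COLOR_BGR2HSV)
m=((im.max(2)<115)&(sat>25)).astype(np.uint8);m[:,:300]=0;m[:,350:]=0;m[:85]=0;m[205:]=0
n,l,st,ce=cv2.connectedComponentsWithStats(m);i=1+st[1:,4].argmax();print(st[i],ce[i])
cn=cv2.findContours((l==i).astype(np.uint8),0,2)[0][0];r=cv2.minAreaRect(cn);print(r)
for p in cv2.boxPoints(r): print(p,plane(C,*p,.026).round(4))
for nm,u,v,z in [("bar far",249,126,.158),("bar near",252,217,.158),("cov L",188,104,.086),("cov R",391,86,.086),("near wall R",383,205,.078),("near wall L",214,224,.078)]: print(nm,plane(C,u,v,z).round(4))
```

```text
120 250 252 ['186', '185', '184', '188', '184', '180', '88', '72', '158', '190', '187', '183', '182']
128 243 255 ['189', '133', '111', '155', '198', '155', '95', '126', '109', '167', '185', '164', '162']
136 235 272 ['157', '80', '80', '149', '192', '167', '119', '235', '235', '233', '234', '235', '243']
144 228 274 ['134', '103', '108', '134', '170', '180', '124', '225', '233', '232', '231', '232', '233']
152 225 274 ['207', '216', '101', '118', '156', '191', '146', '190', '210', '206', '208', '211', '211']
160 225 274 ['207', '216', '103', '94', '133', '161', '143', '147', '211', '206', '207', '209', '210']
168 225 274 ['97', '101', '112', '110', '122', '151', '153', '115', '211', '209', '207', '206', '207']
176 226 274 ['98', '98', '97', '99', '80', '129', '140', '133', '102', '110', '107', '109', '109']
184 232 274 ['100', '99', '99', '98', '92', '84', '87', '85', '93', '98', '97', '99', '99']
192 244 266 ['94', '94', '100', '106', '117', '83', '87', '87', '86', '109', '107', '115', '115']
200 248 259 ['97', '94', '97', '93', '99', '85', '84', '89', '82', '78', '74', '155', '166']
208 249 258 ['80', '80', '81', '79', '82', '80', '86', '86', '82', '77', '73', '85', '88']
216 249 256 ['85', '82', '83', '82', '84', '80', '84', '87', '87', '73', '89', '82', '124']
224 0 0 ['80', '74', '67', '65', '114', '106', '116', '110', '120', '120', '115', '114', '112']
[ 307   89   43  102 1251] [326.67785771 139.41326938]
((335.3410339355469, 138.71676635742188), (98.98922729492188, 42.119842529296875), 81.25383758544922)
[307.       93.00001] [ 0.544 -0.084  0.026]
[348.63007   86.595375] [ 0.5996 -0.076   0.026 ]
[363.68207 184.43353] [ 0.6294 -0.2101  0.026 ]
[322.052   190.83817] [ 0.5692 -0.2196  0.026 ]
bar far [ 0.4753 -0.1188  0.158 ]
bar near [ 0.476  -0.2155  0.158 ]
cov L [ 0.3977 -0.0976  0.086 ]
cov R [ 0.6373 -0.078   0.086 ]
near wall R [ 0.6435 -0.226   0.078 ]
near wall L [ 0.4185 -0.252   0.078 ]
```

Request:
servo_tool --pt "-1 0.2 -4 0.02" --pt "-2 0.5 -8 0.047" --pt "-2.8 0.5 -12 0.047" --pt "-2.8 0.5 -15 0.047" --pt "-2.8 0.5 -17 0.047" --pt "-2.8 0.5 -17 0.047" --pt "-2.8 0.5 -17 0.047" --claw 0

```text
time: 3.17
ee_pos: [0.4748, -0.1668, 0.201]
tcp_rot: [-179.9, -0.0, 92.5]
wrist_force: [0.2, 0.4, 0.9]
opening: 0.0854
grasp_force: 0.0
```

Run:
```python
from h import *
import pickle
o=get_obs();im=camera("wrist")[...,::-1];pickle.dump(o,open("o4.pkl","wb"));print(o['ee_pos'],o['tcp_rot'])
C=cam("wrist",o)
t=np.radians(2.5)
for s in (-.05,0,.05): print(proj(C,(.4748-s*np.sin(t),-.166+s*np.cos(t),.158)))
cv2.imwrite("pics/w4.png",im)
```

```text
[ 0.47481888 -0.16678815  0.20095148] [-1.79903899e+02 -3.28092005e-02  9.24797993e+01]
[277.27357957 312.15153643]
[277.30383374 237.09465959]
[277.33894288 149.9932238 ]
```

View pics/w4.png

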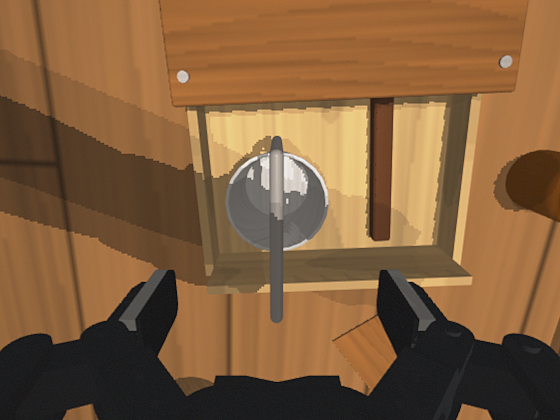

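The bar lies at column 277, rows ~145–322, just as predicted, so the fingers are centred on it. Next I descend 6.2 cm and grip, and measure the spoon from this picture.

Request:
servo_tool --pt "0 0 -3 0" --pt "0 0 -5 0" --pt "0 0 -6.2 0" --pt "0 0 -6.2 0" --pt "0 0 -6.2 0"

```text
time: 3.63
ee_pos: [0.4758, -0.1663, 0.1405]
tcp_rot: [180.0, 0.0, 92.6]
wrist_force: [0.3, 0.4, 0.6]
opening: 0.0858
grasp_force: 0.0
```

Request:
servo_tool --pt "0 0 0 0" --pt "0 0 0 0" --pt "0 0 0 0" --pt "0 0 0 0" --pt "0 0 0 0" --pt "0 0 0 0" --pt "0 0 0 0" --pt "0 0 0 0" --pt "0 0 0 0" --pt "0 0 0 0" --claw 1 --force 50

```text
time: 4.47
ee_pos: [0.4754, -0.166, 0.1395]
tcp_rot: [180.0, 0.0, 92.6]
wrist_force: [-2.0, 0.0, 3.7]
opening: 0.0059
grasp_force: 48.8
```

Run:
```python
from h import *
import pickle
o=pickle.load(open("o4.pkl","rb"));C=cam("wrist",o)
for nm,u,v,z in [("sp far L",370.5,99,.026),("sp far R",393,98,.026),("sp near L",370,238,.026),("sp near R",389,241,.026),("cov L",172,106,.086),("cov R",515,92,.086),("wall -y L in",208,284,.078),("R corner",472,277,.078)]: print(nm,plane(C,u,v,z).round(4))
```

```text
sp far L [ 0.5532 -0.085   0.026 ]
sp far R [ 0.5728 -0.0833  0.026 ]
sp near L [ 0.569  -0.2156  0.026 ]
sp near R [ 0.5882 -0.218   0.026 ]
cov L [ 0.3962 -0.0973  0.086 ]
cov R [ 0.6393 -0.0772  0.086 ]
wall -y L in [ 0.4182 -0.2441  0.078 ]
R corner [ 0.6449 -0.2273  0.078 ]
```

Request:
servo_tool --pt "0 0 0.7 0" --pt "0 0 2 0" --pt "0 0 4 0" --pt "0 0 6.5 0" --pt "0 0 9 0" --pt "0 0 11.5 0" --pt "0 0 13.5 0" --pt "0 0 14.6 0" --pt "0 0 15 0" --pt "0 0 15 0" --pt "0 0 15 0"

```text
time: 5.38
ee_pos: [0.4753, -0.166, 0.2885]
tcp_rot: [-179.9, -0.0, 92.6]
wrist_force: [0.3, -0.5, -2.9]
opening: 0.0059
grasp_force: 48.9
```

Run:
```python
from h import *
o=get_obs();im=camera("wrist")[...,::-1];print(o['ee_pos'],o['opening'],o['wrist_force'])
cv2.imwrite("pics/w5.png",im)
```

```text
[ 0.47534227 -0.16596649  0.28848529] 0.005919115857074828 [ 0.2776027  -0.48278277 -2.90681543]
```

View pics/w5.png

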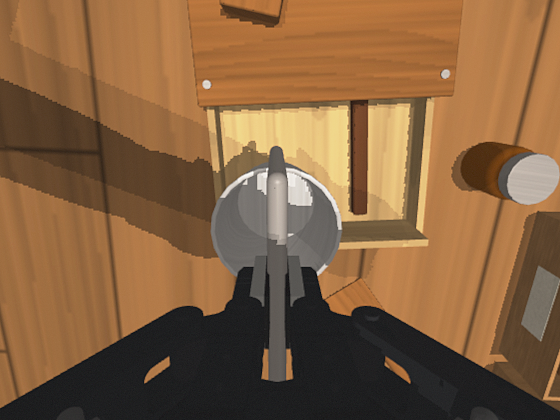

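The caddy hangs straight between the fingers, with the bar at column 277, and the spoon is undisturbed. Now I carry it to in front of the prong tips.

Request:
servo_tool --pt "0 0.6 0 0" --pt "-0.2 2 0 0" --pt "-0.4 4 0 0" --pt "-0.6 6.8 0 -0.01" --pt "-0.9 10 0 -0.02" --pt "-1.2 13.3 0 -0.03" --pt "-1.5 16.8 0 -0.04" --pt "-1.8 20.3 0 -0.05" --pt "-2.1 23.8 0 -0.06" --pt "-2.4 27.3 0 -0.07" --pt "-2.7 30.8 0 -0.08" --pt "-3 34.3 0 -0.09" --pt "-3.3 37.8 0 -0.093" --pt "-3.6 41.3 0 -0.093" --pt "-3.9 44.8 0 -0.093" --pt "-4.1 48 0 -0.093" --pt "-4.3 50.8 0 -0.093" --pt "-4.4 53 0 -0.093" --pt "-4.5 54.5 0 -0.093" --pt "-4.5 55.1 0 -0.093"

```text
time: 7.1
ee_pos: [0.4294, 0.3871, 0.2878]
tcp_rot: [-179.9, 0.1, 87.4]
wrist_force: [-0.3, -0.0, -2.6]
opening: 0.0061
grasp_force: 48.9
```

Request:
servo_tool --pt "0 0 -1 0" --pt "0 0 -2.5 0" --pt "0 0 -4 0" --pt "0 0 -5.5 0" --pt "0 0 -6.3 0" --pt "0 0 -6.3 0" --pt "0 0 -6.3 0" --pt "0 0 -6.3 0" --pt "0 0 -6.3 0"

```text
time: 7.85
ee_pos: [0.4307, 0.3851, 0.2274]
tcp_rot: [179.9, -0.1, 87.2]
wrist_force: [0.3, -1.1, -1.8]
opening: 0.0059
grasp_force: 48.9
```

Run:
```python
from h import *
import pickle
o=get_obs();print(o['ee_pos'],o['tcp_rot']);pickle.dump(o,open("o6.pkl","wb"))
a=camera("wrist")[...,::-1];C=cam("wrist",o)
s=camera("top")[...,::-1];q=camera("scene")[...,::-1]
f=np.zeros((600,800,3),np.uint8);f[:300,:400]=cv2.resize(a,(400,300))
f[:300,400:]=cv2.resize(s[150:255,70:210],(400,300),interpolation=2)
f[300:,:400]=cv2.resize(q[250:370,340:500],(400,300),interpolation=2)
cv2.imwrite("pics/m6.png",f)
for y in (.032,-.032): print(proj(C,(.541-.04,.3795+y,.224)))
```

```text
[0.43065527 0.38510021 0.22741984] [ 1.79937125e+02 -6.20562789e-02  8.72400413e+01]
[432.89362599 209.30909827]
[421.86943789 332.02826567]
```

View pics/m6.png

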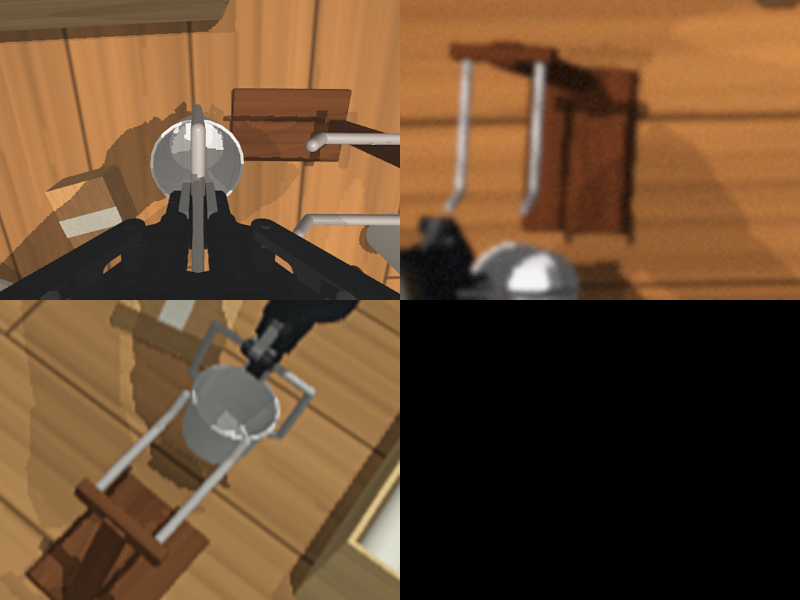

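The tips show at (440,206) and (420,329) in the wrist picture, against predictions of (433,209) and (422,332), so the stand pose is good. The bar is above the tips, so I go in 11 cm and then lower gently.

Request:
servo_tool --pt "1 0 0 0" --pt "2.5 -0.1 0 0" --pt "4.5 -0.2 0 0" --pt "6.5 -0.3 0 0" --pt "8.5 -0.4 0 0" --pt "10 -0.5 0 0" --pt "11 -0.5 0 0" --pt "11 -0.5 0 0" --pt "11 -0.5 0 0" --pt "11 -0.5 0 0"

```text
time: 8.83
ee_pos: [0.5402, 0.38, 0.2262]
tcp_rot: [-180.0, 0.0, 87.3]
wrist_force: [-0.3, 0.6, -1.7]
opening: 0.0061
grasp_force: 48.9
```

Request:
servo_tool --pt "0 0 -0.7 0" --pt "0 0 -1.4 0" --pt "0 0 -2 0" --pt "0 0 -2.4 0" --pt "0 0 -2.7 0" --pt "0 0 -2.9 0" --pt "0 0 -3 0" --pt "0 0 -3 0" --pt "0 0 -3 0"

```text
time: 9.58
ee_pos: [0.5404, 0.38, 0.1965]
tcp_rot: [180.0, -0.0, 87.3]
wrist_force: [0.1, 0.2, -2.4]
opening: 0.0058
grasp_force: 48.9
```

Request:
servo_tool --pt "0 0 -0.1 0" --pt "0 0 -0.2 0" --pt "0 0 -0.2 0" --pt "0 0 -0.2 0"

```text
time: 9.92
ee_pos: [0.5406, 0.3801, 0.195]
tcp_rot: [179.9, -0.0, 87.2]
wrist_force: [-0.7, -0.3, 3.3]
opening: 0.0062
grasp_force: 49.4
```

Request:
servo_tool --pt "0 0 -0.1 0" --pt "0 0 -0.2 0" --pt "0 0 -0.2 0" --pt "0 0 -0.2 0"

```text
time: 10.25
ee_pos: [0.5407, 0.3801, 0.1947]
tcp_rot: [179.9, -0.1, 87.2]
wrist_force: [-2.6, -1.4, 12.1]
opening: 0.0065
grasp_force: 50.4
```

Request:
servo_tool --pt "0 0 0.1 0" --pt "0 0 0.2 0" --pt "0 0 0.2 0"

```text
time: 10.5
ee_pos: [0.5406, 0.3801, 0.1949]
tcp_rot: [180.0, -0.0, 87.2]
wrist_force: [-0.7, 0.0, 5.9]
opening: 0.0061
grasp_force: 49.6
```

Request:
servo_tool --pt "0 0 0 0" --pt "0 0 0 0" --pt "0 0 0 0" --pt "0 0 0 0" --pt "0 0 0 0" --pt "0 0 0 0" --claw 0.4

```text
time: 11.0
ee_pos: [0.5404, 0.38, 0.1941]
tcp_rot: [-180.0, 0.0, 87.2]
wrist_force: [-0.2, 0.4, -0.2]
opening: 0.0516
grasp_force: 0.0
```

Request:
servo_tool --pt "0 0 1 0" --pt "0 0 3 0" --pt "0 0 6 0" --pt "0 0 9 0" --pt "0 0 12 0" --pt "0 0 13 0" --pt "0 0 13 0" --pt "0 0 13 0"

```text
time: 11.67
ee_pos: [0.5407, 0.3802, 0.3247]
tcp_rot: [179.9, -0.0, 87.2]
wrist_force: [0.6, 0.4, -0.3]
opening: 0.0513
grasp_force: 0.0
```

Run:
```python
from h import *
o=get_obs();print(o['ee_pos'],o['tcp_rot'])
a=camera("wrist")[...,::-1];C=cam("wrist",o);q=camera("scene")[...,::-1]
f=np.zeros((300,800,3),np.uint8);f[:,:400]=cv2.resize(a,(400,300))
f[:,400:]=cv2.resize(q[250:370,340:500],(400,300),interpolation=2)
cv2.imwrite("pics/m7.png",f)
```

```text
[0.5407166  0.38020864 0.32465464] [ 1.79941734e+02 -4.46774736e-02  8.72493322e+01]
```

View pics/m7.png

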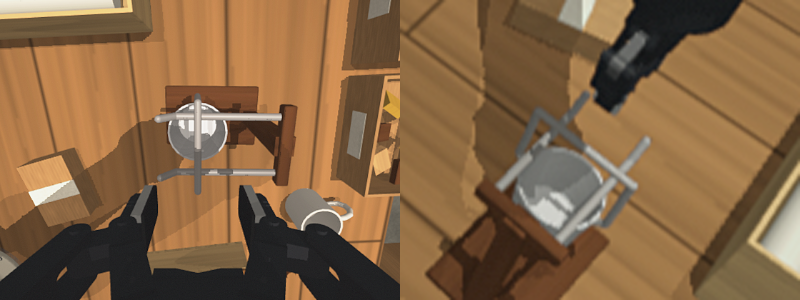

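The caddy hangs with its bar across both prongs, released: the bar is at (197,95–190) in the wrist picture, crossing prongs at rows 117 and 173. I go back over the spoon.

Request:
servo_tool --pt "0 -0.7 0 0" --pt "0.1 -2.2 0 0" --pt "0.3 -4.5 0 0" --pt "0.5 -7.5 0 0.02" --pt "0.7 -10.7 0 0.03" --pt "0.9 -14 0 0.05" --pt "1.1 -17.4 0 0.06" --pt "1.3 -20.8 0 0.08" --pt "1.5 -24.2 0 0.1" --pt "1.7 -27.6 0 0.12" --pt "1.9 -31 0 0.14" --pt "2.1 -34.4 0 0.15" --pt "2.3 -37.8 0 0.16" --pt "2.5 -41.2 0 0.16" --pt "2.7 -44.6 0 0.16" --pt "2.9 -48 0 0.16" --pt "3.1 -51 -2 0.16" --pt "3.3 -53.5 -5 0.16" --pt "3.3 -55 -7 0.16" --pt "3.3 -55.3 -8 0.16"

```text
time: 13.43
ee_pos: [0.5715, -0.1755, 0.2398]
tcp_rot: [-179.7, -0.1, 96.3]
wrist_force: [-1.0, -0.1, 0.5]
opening: 0.0515
grasp_force: 0.0
```

Request:
servo_tool --pt "0 0 0 0" --pt "0 0 0 0" --pt "0 0 0 0" --pt "0 0 0 0"

```text
time: 13.77
ee_pos: [0.5738, -0.1721, 0.246]
tcp_rot: [179.9, 0.0, 96.5]
wrist_force: [-0.4, -0.6, 0.6]
opening: 0.0513
grasp_force: 0.0
```

```bash
cat > sp.py <<'E'
from h import *
def spoon(z=.026):
    o=get_obs();im=np.ascontiguousarray(camera("wrist")[...,::-1]);C=cam("wrist",o)
    h=cv2.cvtColor(im,cv2.COLOR_BGR2HSV)
    m=((h[...,2]<120)&(h[...,1]>110)).astype(np.uint8)
    w=np.zeros_like(m);poly=np.int32([proj(C,p) for p in [(.525,-.088,.02),(.615,-.080,.02),(.635,-.23,.02),(.54,-.238,.02)]])
    cv2.fillConvexPoly(w,poly,1);m=cv2.morphologyEx(m&w,cv2.MORPH_OPEN,np.ones((9,9)))
    n,l,st,ce=cv2.connectedComponentsWithStats(m);i=1+st[1:,4].argmax()
    r=cv2.minAreaRect(cv2.findContours((l==i).astype(np.uint8),0,2)[0][0])
    P=np.array([plane(C,*p,z) for p in cv2.boxPoints(r)])
    return o,st[i],r,P,m,im
E
python3 - <<'E'
from sp import *
o,s,r,P,m,im=spoon()
cv2.imwrite("pics/w8.png",im)
print(o['ee_pos'],o['tcp_rot'],s,r);print(P.round(4))
ys,xs=np.where(m);C=cam("wrist",o)
for v in range(ys.min(),ys.max()+1,12):
    c=xs[ys==v]; print(v,c.min(),c.max(),plane(C,c.min()-.5,v,.026)[:2].round(4),plane(C,c.max()+.5,v,.026)[:2].round(4))
E
```

```text
[ 0.57380348 -0.17210765  0.24604057] [1.79873425e+02 4.95298257e-02 9.64922823e+01] [ 270   97   18  120 1799] ((278.5, 156.5), (119.0, 17.0), 90.0)
[[ 0.5582 -0.0929  0.026 ]
 [ 0.5751 -0.091   0.026 ]
 [ 0.5904 -0.2157  0.026 ]
 [ 0.5717 -0.2178  0.026 ]]
97 278 286 [ 0.5656 -0.092 ] [ 0.5746 -0.091 ]
109 275 286 [ 0.5639 -0.1039] [ 0.576  -0.1025]
121 275 286 [ 0.5653 -0.1156] [ 0.5774 -0.1142]
133 274 286 [ 0.5656 -0.1276] [ 0.5789 -0.1261]
145 274 286 [ 0.5669 -0.1398] [ 0.5804 -0.1383]
157 270 286 [ 0.5641 -0.1527] [ 0.5819 -0.1507]
169 270 286 [ 0.5655 -0.1654] [ 0.5835 -0.1634]
181 270 286 [ 0.5669 -0.1784] [ 0.5851 -0.1763]
193 270 287 [ 0.5683 -0.1917] [ 0.5878 -0.1894]
205 270 287 [ 0.5698 -0.2052] [ 0.5894 -0.203 ]Traceback (most recent call last):
  File "<stdin>", line 7, in <module>
    return umr_minimum(a, axis, None, out, keepdims, initial, where)
ValueError: zero-size array to reduction operation minimum which has no identity
```

The spoon's edges sit at columns 270 and 286.5, parallel to the tool; its handle end is at y ≈ −0.217 and its centre at x ≈ 0.5755 beside the TCP. I descend with the fingers half open.

Request:
servo_tool --pt "0.1 0 -4 0" --pt "0.2 0 -8 0" --pt "0.2 0 -12 0" --pt "0.2 0 -15 0" --pt "0.2 0 -18 0" --pt "0.2 0 -20 0" --pt "0.2 0 -21.5 0" --pt "0.2 0 -22.6 0" --pt "0.2 0 -23.3 0" --pt "0.2 0 -23.4 0" --pt "0.2 0 -23.4 0" --pt "0.2 0 -23.4 0"

```text
time: 14.82
ee_pos: [0.5761, -0.1731, 0.0116]
tcp_rot: [179.9, 0.0, 96.4]
wrist_force: [0.5, -0.5, 0.8]
opening: 0.0515
grasp_force: 0.0
```

Request:
servo_tool --pt "0 0 0 0" --pt "0 0 0 0" --pt "0 0 0 0" --pt "0 0 0 0" --pt "0 0 0 0" --pt "0 0 0 0" --pt "0 0 0 0" --pt "0 0 0 0" --claw 1 --force 20

```text
time: 15.48
ee_pos: [0.5758, -0.1732, 0.0111]
tcp_rot: [179.9, 0.0, 96.4]
wrist_force: [-0.8, 0.1, 6.4]
opening: 0.0174
grasp_force: 22.7
```

Request:
servo_tool --pt "0 0 0.5 0" --pt "0 0 1.2 0" --pt "0 0 2 0" --pt "0 0 2.8 0" --pt "0 0 3.6 0" --pt "0 0 4.4 0" --pt "0 0 4.4 0" --pt "0 0 4.4 0"

```text
time: 16.15
ee_pos: [0.5758, -0.1731, 0.055]
tcp_rot: [179.9, 0.0, 96.4]
wrist_force: [-0.5, -0.8, -1.6]
opening: 0.0175
grasp_force: 21.9
```

```bash
cat > tilt.py <<'E'
from h import *
o=get_obs();im=np.ascontiguousarray(camera("wrist")[...,::-1]);C=cam("wrist",o);h=cv2.cvtColor(im,cv2.COLOR_BGR2HSV)
m=((h[...,2]<120)&(h[...,1]>110)).astype(np.uint8)
print(o['ee_pos'],o['wrist_force'].round(2),o['torque'].round(3))
cv2.imwrite(f"pics/t{o['time']:.1f}.png",im)
pts=[]
for v in range(2,300,8):
    r=m[v,230:330]; n,l,st,ce=cv2.connectedComponentsWithStats(r[None]); 
    k=[s for s in st[1:] if s[4]>8]
    if not k: continue
    s=max(k,key=lambda s:s[4]);w=s[2]; z=C[0][0,0]*.018/w   # depth by width
    p,d=ray(C,230+s[0]+w/2-.5,v);P=p+d*z;print(v,230+s[0],w,P.round(3))
E
python3 tilt.py
```

```text
[ 0.5757836  -0.17314148  0.05499075] [-0.52 -0.76 -1.63] [-0.147  0.01  -0.03 ]
50 251 79 [ 0.569 -0.087  0.111]
58 251 52 [ 0.565 -0.084  0.068]
66 251 52 [ 0.566 -0.087  0.069]
74 251 52 [ 0.566 -0.089  0.069]
82 252 51 [ 0.566 -0.092  0.068]
90 252 50 [ 0.567 -0.094  0.066]
98 252 50 [ 0.567 -0.097  0.067]
106 253 48 [ 0.567 -0.1    0.062]
114 252 49 [ 0.567 -0.103  0.066]
122 253 48 [ 0.568 -0.106  0.064]
130 253 48 [ 0.568 -0.109  0.065]
138 253 48 [ 0.568 -0.111  0.066]
146 253 48 [ 0.569 -0.114  0.067]
154 254 47 [ 0.569 -0.117  0.065]
162 253 47 [ 0.569 -0.12   0.066]
170 262 38 [ 0.572 -0.129  0.036]
178 254 46 [ 0.57  -0.127  0.065]
186 254 46 [ 0.571 -0.13   0.066]
194 254 46 [ 0.571 -0.133  0.067]
202 254 46 [ 0.571 -0.136  0.068]
210 254 46 [ 0.572 -0.139  0.068]
218 254 45 [ 0.572 -0.143  0.067]
226 255 44 [ 0.572 -0.147  0.065]
234 272 28 [ 0.582 -0.178 -0.009]
242 255 45 [ 0.573 -0.152  0.069]
250 255 45 [ 0.574 -0.155  0.07 ]
258 255 44 [ 0.574 -0.159  0.068]
266 257 41 [ 0.575 -0.167  0.06 ]
274 256 42 [ 0.575 -0.168  0.064]
282 257 41 [ 0.576 -0.173  0.062]
290 257 40 [ 0.576 -0.179  0.06 ]
298 257 40 [ 0.576 -0.182  0.061]
```

At 20 N the spoon stayed level in the grip (top ≈ 0.068 along its length). I'll lift on so the cover's edge tilts it in the soft grip.

Request:
servo_tool --pt "0 0 0.4 0" --pt "0 0 0.8 0" --pt "0 0 1 0" --pt "0 0 1.2 0" --pt "0 0 1.4 0" --pt "0 0 1.6 0" --pt "0 0 1.6 0"

```text
time: 16.78
ee_pos: [0.5755, -0.173, 0.0707]
tcp_rot: [180.0, 0.0, 96.4]
wrist_force: [0.1, -0.1, -1.9]
opening: 0.0172
grasp_force: 21.7
```

Request:
servo_tool --pt "0 0 0.2 0" --pt "0 0 0.4 0" --pt "0 0 0.6 0" --pt "0 0 0.8 0" --pt "0 0 1 0" --pt "0 0 1.2 0" --pt "0 0 1.4 0" --pt "0 0 1.4 0"

```text
time: 17.45
ee_pos: [0.5756, -0.1731, 0.0848]
tcp_rot: [180.0, 0.0, 96.4]
wrist_force: [0.3, -0.4, -1.2]
opening: 0.0174
grasp_force: 21.6
```

```bash
python3 tilt.py
```

```text
[ 0.57560481 -0.17309218  0.08484688] [ 0.29 -0.38 -1.23] [-0.176 -0.06   0.017]
58 230 27 [ 0.541 -0.073 -0.022]
66 255 45 [ 0.565 -0.085  0.078]
74 274 26 [ 0.572 -0.079 -0.028]
82 255 45 [ 0.566 -0.091  0.08 ]
90 263 36 [ 0.568 -0.092  0.045]
98 273 26 [ 0.573 -0.095 -0.023]
106 270 29 [ 0.572 -0.1    0.004]
114 285 14 [ 0.587 -0.11  -0.231]
122 273 26 [ 0.574 -0.111 -0.018]
130 271 28 [ 0.574 -0.115  0.001]
138 275 24 [ 0.577 -0.123 -0.035]
146 272 27 [ 0.576 -0.125 -0.004]
154 270 29 [ 0.575 -0.128  0.013]
162 280 19 [ 0.585 -0.151 -0.097]
170 269 30 [ 0.575 -0.137  0.023]
178 280 18 [ 0.587 -0.169 -0.11 ]
186 280 18 [ 0.588 -0.176 -0.108]
194 271 27 [ 0.578 -0.156  0.005]
202 264 34 [ 0.575 -0.148  0.052]
210 274 24 [ 0.582 -0.174 -0.019]
218 268 31 [ 0.578 -0.162  0.038]
226 271 29 [ 0.58  -0.171  0.026]
234 256 43 [ 0.573 -0.151  0.092]
242 256 43 [ 0.573 -0.154  0.093]
250 256 43 [ 0.574 -0.157  0.094]
258 256 42 [ 0.574 -0.162  0.092]
266 257 41 [ 0.575 -0.167  0.09 ]
274 257 40 [ 0.575 -0.172  0.088]
282 257 41 [ 0.575 -0.173  0.092]
290 257 41 [ 0.576 -0.177  0.093]
298 257 41 [ 0.576 -0.18   0.094]
```

The spoon tilts as planned: its top is at 0.078 at the cover edge and ~0.094 near the grip, about 11°. A little more lift, then I tighten the grip, ease off the cover and draw along the spoon's axis.

Request:
servo_tool --pt "0 0 0.2 0" --pt "0 0 0.4 0" --pt "0 0 0.6 0" --pt "0 0 0.7 0" --pt "0 0 0.7 0"

```text
time: 17.92
ee_pos: [0.5755, -0.1731, 0.0917]
tcp_rot: [180.0, 0.0, 96.4]
wrist_force: [-0.0, -0.9, -0.9]
opening: 0.0173
grasp_force: 21.6
```

Request:
servo_tool --pt "0 0 0 0" --pt "0 0 0 0" --pt "0 0 0 0" --pt "0 0 -0.1 0" --pt "0 0 -0.3 0" --pt "0 0 -0.3 0" --claw 1 --force 80

```text
time: 18.42
ee_pos: [0.5752, -0.1729, 0.0878]
tcp_rot: [-180.0, -0.0, 96.4]
wrist_force: [-0.2, -0.8, -1.0]
opening: 0.0154
grasp_force: 82.8
```

```bash
sed -i 's/<120)/<150)/' tilt.py; python3 tilt.py
```

```text
[ 0.57519718 -0.17293828  0.08775115] [-0.19 -0.77 -0.98] [-0.16   0.029  0.011]
58 230 58 [ 0.559 -0.086  0.114]
66 230 100 [ 0.566 -0.092  0.163]
74 230 100 [ 0.567 -0.094  0.163]
82 230 100 [ 0.567 -0.095  0.164]
90 248 50 [ 0.565 -0.094  0.099]
98 256 42 [ 0.566 -0.097  0.075]
106 256 42 [ 0.567 -0.1    0.076]
114 256 42 [ 0.567 -0.103  0.077]
122 256 42 [ 0.567 -0.106  0.078]
130 256 42 [ 0.568 -0.11   0.079]
138 256 42 [ 0.568 -0.113  0.08 ]
146 256 42 [ 0.568 -0.116  0.081]
154 256 42 [ 0.569 -0.119  0.082]
162 256 42 [ 0.569 -0.123  0.083]
170 256 42 [ 0.57  -0.126  0.084]
178 256 42 [ 0.57  -0.129  0.085]
186 256 42 [ 0.57  -0.132  0.086]
194 230 68 [ 0.566 -0.122  0.141]
202 230 68 [ 0.566 -0.124  0.142]
210 230 68 [ 0.566 -0.126  0.143]
218 230 80 [ 0.568 -0.123  0.156]
226 230 100 [ 0.569 -0.12   0.171]
234 230 100 [ 0.57  -0.121  0.172]
242 230 83 [ 0.569 -0.128  0.16 ]
250 230 68 [ 0.567 -0.136  0.146]
258 256 42 [ 0.574 -0.162  0.095]
266 259 37 [ 0.575 -0.174  0.078]
274 259 37 [ 0.576 -0.178  0.079]
282 259 37 [ 0.576 -0.181  0.08 ]
290 259 37 [ 0.576 -0.185  0.082]
298 259 36 [ 0.577 -0.191  0.079]
```

Tilt is now about 16°, clear of the cover edge. Drawing out along the axis.

Request:
servo_tool --pt "0.1 -0.5 0.15 0" --pt "0.15 -1.5 0.4 0" --pt "0.3 -3 0.85 0" --pt "0.5 -4.5 1.25 0" --pt "0.7 -6 1.7 0" --pt "0.8 -7.5 2.1 0" --pt "1 -9 2.5 0" --pt "1 -9 2.5 0"

```text
time: 19.13
ee_pos: [0.5857, -0.2664, 0.1142]
tcp_rot: [179.9, 0.1, 96.3]
wrist_force: [0.5, 0.1, -0.4]
opening: 0.0155
grasp_force: 82.9
```

Request:
servo_tool --pt "0.1 -1 0.3 0" --pt "0.25 -2.5 0.7 0" --pt "0.45 -4 1.1 0" --pt "0.6 -5.5 1.5 0" --pt "0.8 -7 2 0" --pt "0.9 -8.5 2.4 0" --pt "1 -9 2.6 0" --pt "1 -9 2.6 0" --pt "1 -9 2.6 0"

```text
time: 19.88
ee_pos: [0.5953, -0.3528, 0.139]
tcp_rot: [-180.0, -0.0, 96.4]
wrist_force: [0.4, -0.2, -0.8]
opening: 0.0159
grasp_force: 82.9
```

```bash
cat > seg.py <<'E'
from h import *
o=get_obs();print(o['ee_pos'].round(4),o['wrist_force'].round(2),o['torque'].round(3),o['opening'])
a=np.ascontiguousarray(camera("wrist")[...,::-1]);C=cam("wrist",o)
h=cv2.cvtColor(a,cv2.COLOR_BGR2HSV);m=((h[...,2]<150)&(h[...,1]>110)).astype(np.uint8)
cv2.imwrite(f"pics/s{o['time']:.1f}.png",a)
for v in range(0,260,8):
    x=280;row=m[v]
    if not row[x]: print(v,'-',a[v,x]);continue
    l=x-np.argmin(row[x::-1])+1;r=x+np.argmin(row[x:]);print(v,l,r-l,a[v,x])
E
python3 seg.py
```

```text
[ 0.5953 -0.3528  0.139 ] [ 0.44 -0.23 -0.85] [-0.151  0.036  0.008] 0.015936089202095355
0 256 42 [ 49  78 126]
8 256 42 [ 49  79 127]
16 256 42 [ 52  79 129]
24 256 42 [ 47  77 127]
32 236 64 [ 50  78 127]
40 256 54 [ 47  77 126]
48 37 263 [ 47  79 129]
56 214 138 [ 52  79 129]
64 245 54 [ 48  78 129]
72 244 55 [ 50  82 134]
80 246 53 [ 54  85 138]
88 245 53 [ 54  84 138]
96 244 54 [ 53  84 139]
104 244 54 [ 52  84 138]
112 245 53 [ 54  85 139]
120 244 54 [ 51  84 139]
128 243 55 [ 50  84 138]
136 242 56 [ 51  85 137]
144 244 54 [ 52  84 138]
152 243 55 [ 52  86 139]
160 242 56 [ 52  83 139]
168 242 56 [ 51  83 138]
176 243 55 [ 53  86 138]
184 281 17 [ 45  75 120]
192 3 295 [ 48  75 121]
200 18 284 [ 48  77 122]
208 34 281 [ 46  75 122]
216 51 263 [ 48  76 121]
224 64 251 [ 49  75 120]
232 69 229 [ 45  70 110]
240 76 222 [37 48 74]
248 90 208 [35 48 74]
256 257 41 [34 49 74]
```

The spoon is out: same tilt, its bowl end about 4.5 cm clear of the cover edge. Now I lift it.

Request:
servo_tool --pt "0 0 1 0" --pt "0 0 3 0" --pt "0 0 5 0" --pt "0 0 7.5 0" --pt "-1 0 10 0" --pt "-2 0 12.5 0" --pt "-4 0 15 0" --pt "-6 0 17.5 0" --pt "-8 0 19.5 0" --pt "-9 0 20 0" --pt "-9 0 20 0" --pt "-9 0 20 0" --pt "-9 0 20 0" --pt "-9 0 20 0" --pt "-9 0 20 0"

```text
time: 21.18
ee_pos: [0.506, -0.3527, 0.3375]
tcp_rot: [-179.9, -0.1, 96.5]
wrist_force: [0.5, -1.1, -1.7]
opening: 0.0159
grasp_force: 82.9
```

Run:
```python
from h import *
o=get_obs();print(o['ee_pos'].round(4),o['wrist_force'].round(2),o['torque'].round(3),o['opening'],np.abs(o['qd']).max())
a=np.ascontiguousarray(camera("wrist")[...,::-1]);C=cam("wrist",o)
h=cv2.cvtColor(a,cv2.COLOR_BGR2HSV);m=((h[...,2]<150)&(h[...,1]>110)).astype(np.uint8)
for v in range(0,260,20):
    row=m[v];x=277
    if row[x]: l=x-np.argmin(row[x::-1])+1;r=x+np.argmin(row[x:]);print(v,l,r-l)
S=cam("top");b=camera("top")[...,::-1].astype(int);z=cv2.imread("pics/top0.png").astype(int)
d=(abs(b-z).sum(2)>90).astype(np.uint8);n,l,st,ce=cv2.connectedComponentsWithStats(d)
print([(s.tolist(),c.round()) for s,c in zip(st[1:],ce[1:]) if s[4]>25])
```

```text
[ 0.506  -0.3527  0.3375] [ 0.51 -1.07 -1.7 ] [-0.123  0.079 -0.062] 0.015871438946393885 0.4134232715591556
0 256 42
20 256 42
40 256 42
60 257 41
80 209 129
100 256 42
120 256 42
140 256 42
160 256 42
180 133 165
200 147 151
220 256 42
240 256 42
[([297, 132, 263, 288, 41718], array([442., 287.])), ([465, 173, 9, 6, 27], array([469., 175.])), ([290, 189, 47, 14, 375], array([313., 195.])), ([92, 192, 25, 32, 349], array([107., 207.])), ([115, 193, 22, 33, 430], array([125., 210.])), ([136, 204, 12, 17, 116], array([142., 212.])), ([151, 216, 7, 6, 26], array([154., 219.])), ([259, 323, 26, 13, 141], array([271., 329.])), ([182, 332, 153, 88, 6001], array([244., 394.])), ([274, 335, 24, 11, 127], array([285., 341.])), ([236, 336, 30, 24, 326], array([254., 350.])), ([223, 351, 9, 8, 41], array([227., 354.])), ([529, 352, 10, 8, 51], array([533., 355.])), ([267, 355, 10, 5, 30], array([271., 357.])), ([250, 358, 12, 12, 51], array([256., 363.])), ([534, 362, 12, 9, 33], array([539., 366.])), ([316, 366, 7, 18, 56], array([318., 375.])), ([305, 368, 11, 17, 64], array([309., 375.])), ([531, 414, 24, 6, 79], array([540., 417.]))]
```

The spoon is held still at the same tilt, with its lowest point about 0.27 m up. The caddy is still on the stand, and no bystander outside the arm's own blob in the top view has changed.

```bash
python3 -c "
from workcell import *
print(job_done())"
```

```text
the job is handed in; nothing more can be done
None
```

I handed the job in at about 21 s: the caddy hangs by its bar across both prongs, released, and the gripper holds the tilted spoon still, lowest point at about 0.27 m (0.136 m needed). The bystanders I could see in the top view hadn't moved, though the arm hid part of the table in that check.

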